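# Close the tasting card sign with the block from the tip-out bin

### The arm

A 6-joint arm with a two-finger parallel gripper is mounted at the origin on the work surface. World frame = base frame: x ahead of the robot, y to its left, z up, the work surface at z = 0. Lengths are in m, angles in rad, forces in N, time in s.
With the tool pointing down it reaches from about 0.25 to 0.725 m from the base axis. Payload 4 kg.
Tool frame: the origin (TCP) lies at the very end of the fingers, on their centre line; the grasp point (between the pads) lies 19 mm behind it; z points along the fingers, y is the line along which they close (so a half turn about z gives the same grasp; the last joint's range is limited). The gripper opens to 85 mm and grips with 20 to 120 N. Pads are 22 mm wide; open, the fingers measure 114 mm over their backs; the gripper's body (76 mm by 85 mm) begins 54 mm behind the grasp point. The pads swing forward as they close: fully open they stand 13 mm farther back than shut.
Start: joints at [1.321, 0.241, 0.005, 1.335, 0, 1.571], TCP at [0.124, 0.484, 0.231] pointing down, gripper open.
Joint ranges: [-2.72, 2.72], [-1.05, 1.87], [-1.09, 1.28], [-1.99, 2.15], [-1.42, 1.44], [-3.14, 3.14]. Speed limits (rad/s): [2.79, 2.79, 3.14, 3.14, 3.14, 3.14].

### API

Orientations are given as a rotation vector (axis times angle).
In Python, from workcell import manip gives the robot as it stands.
- The arm moves only by the tool step_arm, never from a script. Its argument "plan" is a list of rows, each a list of 3 entries, a list of its own where there are three numbers: the finger opening in m, from 0 to 0.0854, then the shift along the world's x, y, z in m, then the turn, a rotation vector about the world's x, y, z in rad. A call has 1 to 20 rows; each row shifts and turns the commanded pose from where the row before left it; what a row does not reach is not made up. A row lasts 1/10 s, in which the tool goes at most 50 mm and 8.59 degrees, less where a joint would pass 70% of its speed; a pose out of reach is approached as far as the arm can. A call is refused whole if a number of a shift passes 0.05 or a number of a turn 0.15, either way. A call with a gripper value outside its range is refused whole. The fingers move at their own pace and stop on an object; "grip_force" is the grip in N (left out, the last holds). Time passes only in rows, so rows that do not move let the fingers close. It gives the time, the measured TCP pose, the force, the opening and the grip force at its end, in the units of the state.
- manip.observe(): the state, without advancing time (a new reading comes with each control period).
- manip.get_image(name): name is "scene" or "top"; returns a dict with "pixels" (384x512x3 uint8, red, green, blue), "fx", "fy", "cx", "cy" (pixels), "D" ([k1, k2, p1, p2, k3] as OpenCV has them; the pictures are not rectified), "position" and "orientation" of the camera in the world. Camera axes: x right, y down, z forward; pixel columns grow to the right and rows downward; lengths in m; the calibration is good to about 2 mm. A picture is of the moment at which its call begins. There is no depth.
- manip.close_job(): hands the job in; it is judged then, once.
Trained networks look in a picture, given as the dict that the camera call returned (one of the last four; its "shot" number tells which), for a name from the list of things; names that differ only in an ending like _2 or _b are one class to them, and where a whole thing is asked for, a point or a joint stands for the part that bears it (a point fixed in the world has none). Each returns a list of dicts, best first, with "confidence" (0 to 1); they miss things now and then, are a little off and sometimes report something else, mostly with a low value. They report only what shows in the picture. A call takes as long as a camera call. They do not tell look-alikes from the thing itself.
- manip.cut_out(picture, label): "mask" (384x512 bool, what is visible of it) and "xy" ([column, row] in pixels, amid what is visible of it).
- manip.pinpoint(picture, label): "xy" ([column, row] in pixels: a listed point, or the origin of a listed thing).
The state is a dict: "clock": time; "joints": joint angles; "joint_vel": joint speeds; "joint_efforts": joint torques, N m; "tcp_pos": TCP position; "orientation": TCP orientation; "ft_force": force on the tool from outside, world axes, zero at the start; "ft_torque": the same for the moment, N m; "opening": finger opening in m; "finger_force": force on a finger pad.
Only numpy, scipy, OpenCV 4.12 (cv2) and the standard library are available. Lean on these libraries where they do the work, as an engineer would, in place of code of your own. Each camera call takes 0.05 s, during which the arm holds its last target. There are 200 camera calls.

### The job

Tip the orange bin forward, take the white-rimmed clear block from the slot at its back, and close the card sign with it: stand it in the oak foot's channel, face against the card and some 15 mm short of the end stop, then slide it along the card to the stop, so that both blocks stand upright in full contact with edges flush. Then shut the orange bin. Leave the grey bin, the corkscrew and the two front glasses as they are, and the stopper in its bin.

Things in the scene. Friction and masses are not known exactly. Their poses are not given: they have to be found in the camera images.
- orange_unit: Tip-out bin module: white open-fronted housing 150 deep x 108 wide x 170 high, orange roof, fixed to the table. Origin: on the table, middle of its front lower edge; x to its back, y to its left, z up. Roof (z 164 to 170) covers only x 50 to 150 mm. Its orange bin pivots about the y line at x 0, z 12 mm, the top coming forward (-x).
- orange_bin (a joint): Tilt of the orange bin, rad: 0 shut (start), 0.70 fully tipped forward, at its stop. Stiff pivot: stays where left, 3 to 6 N at the handle. Bin when shut, from the pivot (x back, z up): 130 deep, 96 wide (88 inside), floor 4 thick, front wall 140 high, sides sloping to a back wall 55 high. Two white ribs, tops at z 39, form a slot (x 74 to 102 mm) for the block.
- orange_bin_handle (a point): Middle of the orange bin's steel bar handle: round bar 10 mm thick, 70 mm long along y, 35 mm in front of the bin's front face (30 mm clear behind it), 130 mm above the pivot when shut, open to above. It turns with the bin.
- grey_unit: The same module with a grey roof and grey bin, to be left alone; same origin and axes. Its bin may stand a little ajar (up to 0.25 rad).
- grey_bin_handle (a point): Middle of the grey bin's bar handle (leave it where it is).
- front_block: Clear acrylic block, white rim, 26 thick (x) x 60 wide (y) x 90 high (z), 0.12 to 0.26 kg, alike front and back. Origin: centre of its underside. Starts upright in the slot at the back of the orange bin, x as the bin's, and tips with it (leaning up to 0.05 rad more). In the bin fingers have room before and behind its upper 45 mm, but not beside its side edges.
- foot: Card sign: oak foot fixed to the table, with a fixed acrylic card block (20 thick, 60 wide, x 10 to 30, y -30 to 30, z 12 to 102 mm) whose card is on its front (-x) face. Origin on the table; x to the back, y left, z up. Foot spans x -30 to 34, y -58 to 38, 12 thick. End stop: y 30 to 38, top z 26 mm, across the foot.
- home (a point): Where the middle of the front block's underside is when home (against card and stop). Axes as the foot's: x to the card, y to the stop. It is on the floor (12 mm above the table) of the channel along y: 32 mm wide, from the card face to the front lip (8 thick, 8 high), open at the -y end. Only 6 mm wider than the block: no finger fits between block and card.
- glass_left: Upturned tasting glass standing on its rim, 65 mm wide, 174 high, origin at the centre of its rim on the table, z up. Leave standing.
- glass_right: A second such glass. Leave standing.
- corkscrew: Folded waiter's corkscrew lying on the table, 112 x 22 x 15 mm, origin under its centre, x along it. Leave it.
- stopper: Steel bottle stopper, 38 mm wide, 60 high, loose in the front part of the orange bin; it tumbles against the front wall when the bin tips. It stays in the bin.
Things that resemble listed ones, but are neither listed nor needed, are in the scene too. Leave any pink look-alike of the orange_unit alone.

How it is judged:
On the way, in this order (a step that is already met when the one before it is completed fails the run):
1. the orange bin is tipped well forward (over 0.55 rad) (value of joint orange_bin above 0.55 rad), for 0.2 s.
2. the front block stands on the channel floor with its face against the card (gap under 2 mm), at least 6 mm short of the stop (x of front_block in the frame of home between -0.002 and 0.002 m and y of front_block in the frame of home between -0.045 and -0.006 m and z of front_block in the frame of home below 0.004 m and angle between the x axis of front_block and the x axis of foot, either way round below 0.06 rad), for 0.1 s.
At the end, for the whole second after the job is handed in: The front block stands upright (within 2 degrees) and still on the channel floor, its face on the card (gap under 2 mm, within 2 degrees), against the end stop with its edges flush with the fixed block (within 3 mm); the orange bin is shut (under 0.08 rad) with the stopper still in it (x of front_block in the frame of home between -0.002 and 0.002 m and y of front_block in the frame of home between -0.003 and 0.003 m and z of front_block in the frame of home between -0.003 and 0.003 m and angle between the x axis of front_block and the x axis of foot, either way round below 0.035 rad and angle between front_block's own z axis and vertical below 0.035 rad and linear speed of front_block below 0.01 m/s and value of joint orange_bin below 0.08 rad and horizontal distance between stopper and orange_unit below 0.15 m and distance of stopper from where it was at the start of the episode below 0.13 m); the robot touches nothing.
It fails at once if the grey bin is moved (its handle by over 25 mm) (distance of grey_bin_handle from where it was at the start of the episode above 0.025 m).
It fails at once if a glass is shifted by over 30 mm or tipped (distance of any of glass_left, glass_right from where it was at the start of the episode above 0.03 m or angle between any of glass_left, glass_right's own z axis and vertical above 0.3 rad).
It fails at once if the corkscrew is shifted by over 30 mm (distance of corkscrew from where it was at the start of the episode above 0.03 m).
It also fails if it takes over 72 s, if anything falls off the work surface, if the arm or the gripper's body presses on something with over 40 N, if the wrist force passes 120 N, or if a joint passes its speed limit or range.

## Working session

There is one attempt and no reset: what is moved stays moved. The work goes in short steps, Python scripts to look and compute and a tool call to move; the robot and the scene stay as the last step left them, time stands still between calls to the robot, and variables do not carry over. Pictures are saved under pics/ and viewed, at most 10 in all, crops included, and the job is handed in when it is done.

Besides the shell and the picture viewer there is one more tool, called after "Emit:" as name(argument=value, ...), one argument or row to a line, values as JSON. step_arm: Moves the arm, as the interface text tells. Its arguments: {"type":"object","properties":{"plan":{"type":"array","items":{"type":"array"}},"grip_force":{"type":"number"}},"required":["plan"]}

```bash
mkdir -p pics; cat > h.py <<'E'
import numpy as np, cv2
from scipy.spatial.transform import Rotation as R
from workcell import manip
def rot(o):
    o=np.array(o,float)
    if o.shape==(3,3): return o
    return R.from_rotvec(o).as_matrix() if o.size==3 else R.from_quat(o).as_matrix()
def K(p): return np.array([[p['fx'],0,p['cx']],[0,p['fy'],p['cy']],[0,0,1.]])
def ray(p,xy):
    u=cv2.undistortPoints(np.array([[xy]],float),K(p),np.array(p['D'],float))[0,0]
    return np.array(p['position']),rot(p['orientation'])@np.array([u[0],u[1],1])
def atz(p,xy,z):
    o,d=ray(p,xy); return o+d*(z-o[2])/d[2]
def proj(p,P):
    Rm=rot(p['orientation']); t=-Rm.T@np.array(p['position'])
    return cv2.projectPoints(np.array(P,float).reshape(-1,1,3),cv2.Rodrigues(Rm.T)[0],t,K(p),np.array(p['D'],float))[0][:,0]
def save(p,n,crop=None,s=1):
    a=p['pixels'][:,:,::-1]
    if crop: a=a[crop[1]:crop[3],crop[0]:crop[2]]
    cv2.imwrite('pics/'+n,cv2.resize(a,None,fx=s,fy=s,interpolation=cv2.INTER_CUBIC))
def tri(ps,xys):
    A=np.zeros((3,3));b=np.zeros(3)
    for p,x in zip(ps,xys):
        o,d=ray(p,x);d/=np.linalg.norm(d);M=np.eye(3)-np.outer(d,d);A+=M;b+=M@o
    return np.linalg.solve(A,b)
E
python3 - <<'E'
from h import *
ps={n:manip.get_image(n) for n in('scene','top')}
for n,p in ps.items():
    save(p,n+'0.png',s=1.55)
    print(n,p['position'],p['orientation'],p['fx'],p['D'])
    for l in 'orange_unit orange_bin_handle grey_unit grey_bin_handle front_block foot home glass_left corkscrew stopper'.split():
        print(l,[(np.round(d['xy'],1).tolist(),round(d['confidence'],2)) for d in manip.pinpoint(p,l)])
print(manip.observe())
E
```

```text
scene [0.40960959 0.86384348 0.7372173 ] [-0.08960451  2.79915005 -1.39535114] 427.7987680175834 [-0.05927102  0.          0.          0.          0.        ]
orange_unit [([346.7, 318.4], 0.92), ([189.9, 293.1], 0.6)]
orange_bin_handle [([196.1, 244.0], 0.86), ([374.8, 260.9], 0.67), ([289.2, 260.8], 0.27)]
grey_unit [([206.5, 226.0], 0.72)]
grey_bin_handle [([225.6, 182.5], 0.81)]
front_block []
foot [([217.3, 165.6], 0.62)]
home [([218.8, 162.1], 0.7)]
glass_left [([287.4, 257.6], 0.71)]
corkscrew [([253.5, 193.1], 0.69)]
stopper []
top [0.32866039 0.02037395 1.03818282] [-2.17245161  2.12594243 -0.14818903] 435.1343480645993 [-0.03505259  0.          0.          0.          0.        ]
orange_unit [([152.3, 282.4], 0.78), ([173.8, 141.3], 0.64)]
orange_bin_handle [([140.0, 307.8], 0.87)]
grey_unit [([266.6, 144.7], 0.65), ([164.7, 125.1], 0.51)]
grey_bin_handle [([269.6, 152.5], 0.6), ([165.9, 126.8], 0.31)]
front_block [([266.3, 144.6], 0.56), ([162.4, 108.3], 0.49)]
foot [([382.5, 145.7], 0.85), ([174.9, 142.8], 0.75)]
home [([387.7, 143.2], 0.72)]
glass_left [([221.6, 233.3], 0.65)]
corkscrew [([323.7, 195.4], 0.78)]
stopper [([164.3, 121.4], 0.61), ([223.5, 231.0], 0.18)]
{'clock': 1.1, 'joints': array([ 1.32102687e+00,  2.40578752e-01,  4.99380605e-03,  1.33519365e+00,
       -6.90186727e-07,  1.57081421e+00]), 'joint_vel': array([ 0.00057028,  0.00150469,  0.00040027, -0.00119974, -0.00053794,
       -0.00068733]), 'joint_efforts': array([ 5.05354437e-04, -3.72221625e+01,  2.52694541e+01,  1.13215774e-03,
        1.78926061e-04, -5.61967433e-07]), 'tcp_pos': array([0.1235903 , 0.4844839 , 0.23131472]), 'orientation': array([3.91345423e-01, 3.11711966e+00, 2.74993149e-05]), 'ft_force': array([ 0.12232946, -0.30519355,  0.17432642]), 'ft_torque': array([-0.01499034,  0.0113393 , -0.0511789 ]), 'finger_force': 0.0, 'opening': 0.08565653334530149}
```

View pics/scene0.png

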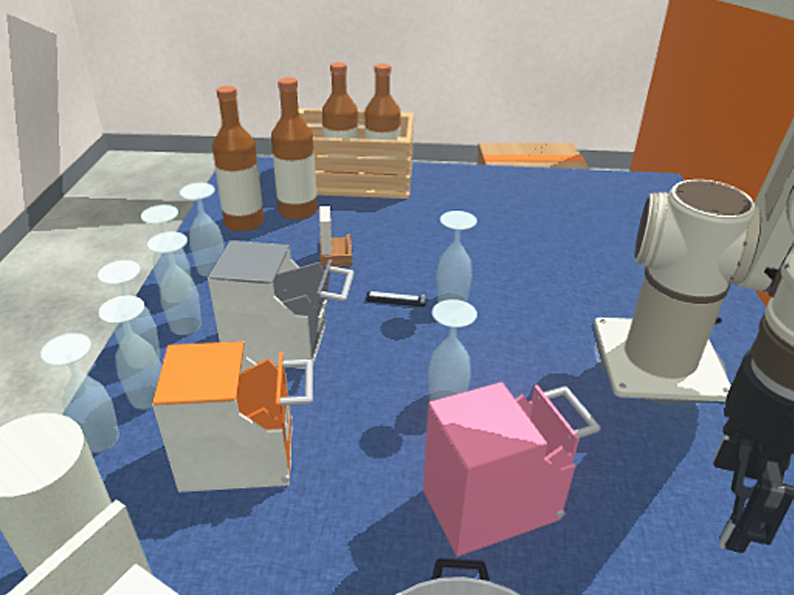

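View pics/top0.png

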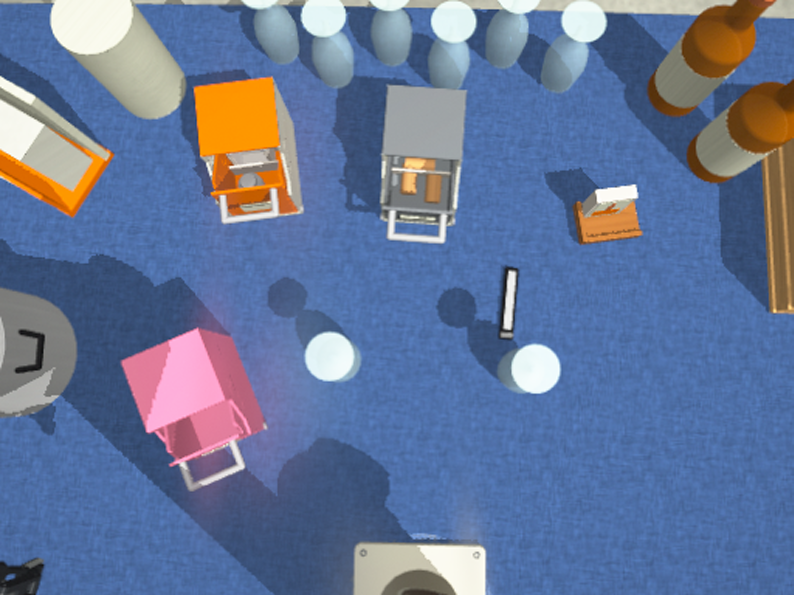

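The scene view shows the orange unit left of centre (roof ~(130,240) px unscaled), the grey unit behind it, and the card sign at ~(217,160). The top view shows the orange roof at corners ≈(125,56),(176,50),(180,96),(130,100), the sign at ~(392,140), glasses at ~(213,230) and (345,238), and the corkscrew at ~(328,195).

```bash
python3 - <<'E'
from h import *
from scipy.optimize import least_squares
s=manip.get_image('scene');t=manip.get_image('top')
c=np.array([[125.2,56.1],[176,50.3],[180,95.5],[130.3,100]],np.float32)
g=cv2.cvtColor(t['pixels'],cv2.COLOR_RGB2GRAY)
c=cv2.cornerSubPix(g,c.reshape(-1,1,2).copy(),(4,4),(-1,-1),(3,40,.01))[:,0]; print(c)
cw=np.array([atz(t,x,.17) for x in c]);print(cw.round(4), np.linalg.norm(np.roll(cw,-1,0)-cw,axis=1))
L=np.array([[.15,.054],[.15,-.054],[.05,-.054],[.05,.054]])
T=lambda q,P:np.c_[np.c_[np.cos(q[2])*P[:,0]-np.sin(q[2])*P[:,1]+q[0],np.sin(q[2])*P[:,0]+np.cos(q[2])*P[:,1]+q[1]]]
r=least_squares(lambda q:(T(q,L)-cw[:,:2]).ravel(),[.6,.25,0]);print('unit',r.x,abs(r.fun).max())
q=r.x
for l in('orange_unit','orange_bin_handle','foot','home','grey_unit','grey_bin_handle','corkscrew','glass_left','glass_right'):
    for p,n in((s,'s'),(t,'t')):
        for d in manip.pinpoint(p,l):
            z=.142 if 'handle' in l else .012 if l=='home' else 0
            print(l,n,round(d['confidence'],2),atz(p,d['xy'],z).round(4))
h=T(q,np.array([[-.035,0],[0,0]]));print('handle,origin',h)
# overlay
def ov(p,n,crop,sc):
    a=p['pixels'][:,:,::-1].copy();a=a[crop[1]:crop[3],crop[0]:crop[2]];a=cv2.resize(a,None,fx=sc,fy=sc,interpolation=cv2.INTER_CUBIC)
    pts=[]
    for x,y,z in[(.15,.054,.17),(.15,-.054,.17),(.05,-.054,.17),(.05,.054,.17),(0,.054,0),(0,-.054,0),(-.035,.035,.142),(-.035,-.035,.142)]:
        w=T(q,np.array([[x,y]]))[0];pts.append([*w,z])
    for u in proj(p,pts): cv2.circle(a,tuple(int(v) for v in ((u-crop[:2]+.5)*sc)),3,(255,0,0),-1)
    return a
A=ov(t,'',(110,40,240,160),3);F=ov(t,'',(360,105,425,165),6)
B=ov(s,'',(90,200,220,330),3);G=ov(s,'',(195,125,245,180),6)
W=np.zeros((750,790,3),np.uint8)
for im,(x,y) in((A,(0,0)),(F,(395,0)),(B,(0,365)),(G,(395,365))):
    im=im[:750-y,:790-x];W[y:y+im.shape[0],x:x+im.shape[1]]=im
cv2.imwrite('pics/ov.png',cv2.resize(W,None,fx=.8,fy=.8,interpolation=cv2.INTER_AREA))
E
```

```text
[[123.77076   56.162704]
 [175.36063   48.98686 ]
 [180.37318   96.849396]
 [130.3      100.      ]]
[[0.7233 0.3252 0.17  ]
 [0.7412 0.2164 0.17  ]
 [0.6357 0.2003 0.17  ]
 [0.6269 0.3045 0.17  ]] [0.1102361  0.10678154 0.10460821 0.09860024]
unit [0.58291506 0.24660065 0.15038106] 0.004787708715494499
orange_unit s 0.78 [0.2354 0.2799 0.    ]
orange_unit s 0.58 [0.584  0.2516 0.    ]
orange_unit s 0.54 [0.5755 0.0181 0.    ]
orange_unit t 0.9 [0.2421 0.2847 0.    ]
orange_unit t 0.89 [0.5745 0.2495 0.    ]
orange_bin_handle s 0.76 [0.1999 0.2657 0.142 ]
orange_bin_handle s 0.65 [0.5529 0.2405 0.142 ]
orange_bin_handle s 0.39 [0.55   0.3697 0.142 ]
orange_bin_handle t 0.66 [0.203  0.2643 0.142 ]
orange_bin_handle t 0.59 [0.549  0.2472 0.142 ]
foot s 0.76 [ 0.5836 -0.2605  0.    ]
foot s 0.38 [0.5785 0.0248 0.    ]
foot t 0.69 [ 0.585 -0.272  0.   ]
home s 0.92 [ 0.5751 -0.2799  0.012 ]
home t 0.92 [ 0.5805 -0.2803  0.012 ]
grey_unit t 0.75 [0.5754 0.0173 0.    ]
grey_bin_handle s 0.92 [0.5279 0.0244 0.142 ]
grey_bin_handle t 0.79 [0.5254 0.0127 0.142 ]
grey_bin_handle t 0.35 [0.6303 0.2397 0.142 ]
corkscrew s 0.73 [ 0.4611 -0.1248  0.    ]
corkscrew t 0.75 [ 0.4525 -0.1213  0.    ]
glass_left s 0.8 [0.3661 0.145  0.    ]
glass_left t 0.67 [0.3608 0.1245 0.    ]
glass_right s 0.62 [ 0.3549 -0.1329  0.    ]
glass_right t 0.73 [ 0.356  -0.1466  0.    ]
handle,origin [[0.54831007 0.24135713]
 [0.58291506 0.24660065]]
```

View pics/ov.png

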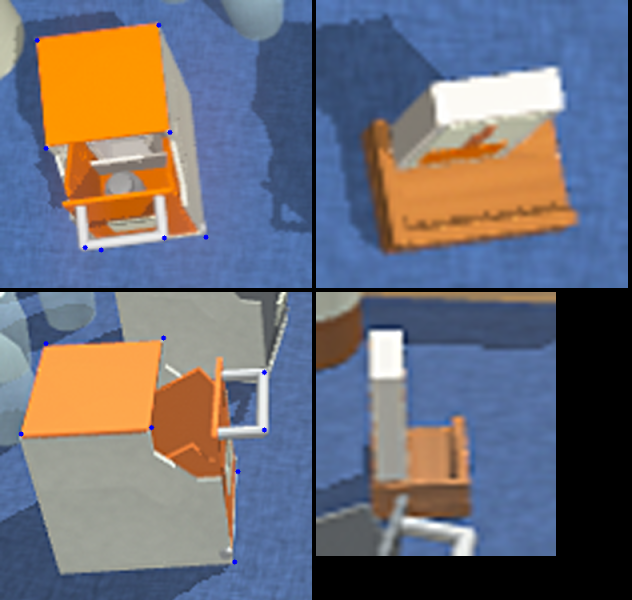

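The overlay confirms the orange unit pose to within about 2 px. The bar ends, the card block's top and the foot corners are readable, so I'll refine both poses with a two-view fit.

```bash
python3 - <<'E'
from h import *
from scipy.optimize import least_squares
s=manip.get_image('scene');t=manip.get_image('top')
def fit(pt,ps,q0):
    def f(q):
        c,n=np.cos(q[2]),np.sin(q[2]);o=[]
        for p,l in((t,pt),(s,ps)):
            a=np.array(l,float);P=a[:,:3]/1000;P=P@np.array([[c,n,0],[-n,c,0],[0,0,1]])+[q[0],q[1],0]
            o.append((proj(p,P)-a[:,3:]))
        return np.concatenate(o)
    r=least_squares(lambda q:f(q).ravel(),q0,loss='soft_l1');print(r.x.round(4));print(f(r.x).round(1).tolist());return r.x
d=lambda L,o,off,sc:[(*v[:3],o[0]+(v[3]-off[0])/sc-.5,o[1]+(v[4]-off[1])/sc-.5) for v in L]
u=fit(d([(150,54,170,38,41),(150,-54,170,158,25),(50,-54,170,167,131),(50,54,170,47,147),(-35,35,142,84,241),(-35,-35,142,164,235),(0,-54,0,204,236)],(110,40),(0,0),2.4),
 d([(150,54,170,22,436),(50,54,170,151,430),(150,-54,170,45,345),(50,-54,170,163,341),(-35,35,142,264,431),(-35,-35,142,264,373),(0,54,0,234,563)],(90,200),(0,292),2.4),[.58,.246,.15])
print('handle',u[:2]-.035*np.array([np.cos(u[2]),np.sin(u[2])]))
f=fit(d([(30,30,102,437,85),(30,-30,102,557,68),(10,-30,102,563,107),(10,30,102,433,122),(-30,38,26,384,250),(-30,-58,20,578,222)],(360,105),(316,0),4.8),
 d([(30,30,102,370,378),(10,30,102,405,378),(30,-30,102,370,330),(10,-30,102,403,330),(-30,38,26,469,487),(34,38,26,372,487),(-30,38,0,470,515),(34,38,0,374,515)],(195,125),(316,292),4.8),[.585,-.27,.1])
c,n=np.cos(f[2]),np.sin(f[2]);print('home',f[0]+c*-.003,f[1]+n*-.003)
E
```

```text
[0.5834 0.2476 0.1519]
[[-0.9, -0.5], [-0.3, -0.3], [0.7, 0.3], [-0.8, 0.3], [0.1, 2.6], [-0.4, 0.9], [0.5, 0.1], [-0.8, -0.4], [-0.1, -0.7], [-0.2, -0.1], [-0.2, -0.8], [-0.3, -0.1], [-0.0, 0.1], [0.0, -0.0]]
handle [0.54880345 0.24235262]
[ 0.5858 -0.2736  0.1544]
[[-1.7, 0.1], [-0.4, 0.3], [-0.0, 0.8], [0.7, 1.0], [1.7, -0.5], [-0.1, 0.7], [-0.2, -0.3], [-0.7, -0.6], [-0.3, 0.0], [-0.7, -0.2], [0.1, -0.9], [-0.6, 0.0], [0.1, 0.4], [-0.5, 1.2]]
home 0.5828378349060636 -0.27406804255515504
```

Emit:
step_arm(
  plan=[
    [0.028, [0, 0, 0.045], [0, 0, 0]],
    [0.028, [0, 0, 0.04], [0, 0, 0]],
    [0.028, [0.0425, -0.0242, 0], [0, 0, -0.146]],
    [0.028, [0.0425, -0.0242, 0], [0, 0, -0.146]],
    [0.028, [0.0425, -0.0242, 0], [0, 0, -0.146]],
    [0.028, [0.0425, -0.0242, 0], [0, 0, -0.146]],
    [0.028, [0.0425, -0.0242, 0], [0, 0, -0.146]],
    [0.028, [0.0425, -0.0242, 0], [0, 0, -0.146]],
    [0.028, [0.0425, -0.0242, 0], [0, 0, -0.146]],
    [0.028, [0.0425, -0.0242, 0], [0, 0, -0.146]],
    [0.028, [0.0425, -0.0242, 0], [0, 0, 0]],
    [0.028, [0.0425, -0.0242, 0], [0, 0, 0]],
    [0.028, [0, 0, 0], [0, 0, 0]],
    [0.028, [0, 0, 0], [0, 0, 0]],
  ],
  grip_force=20,
)

```text
clock: 3.6
tcp_pos: [0.5493, 0.2415, 0.3151]
orientation: [-2.047, -2.381, 0.003]
ft_force: [0.3, -0.4, 0.7]
opening: 0.0278
finger_force: 0.0
```

Emit:
step_arm(
  plan=[
    [0.028, [0, 0.0005, -0.05], [0, 0, 0]],
    [0.028, [0, 0, -0.05], [0, 0, 0]],
    [0.028, [0, 0, -0.05], [0, 0, 0]],
    [0.028, [0, 0, 0], [0, 0, 0]],
    [0.028, [0, 0, 0], [0, 0, 0]],
  ],
)

```text
clock: 4.1
tcp_pos: [0.5475, 0.2438, 0.1672]
orientation: [-2.043, -2.386, 0.001]
ft_force: [0.5, 0.0, 1.2]
opening: 0.0283
finger_force: 0.0
```

```bash
python3 - <<'E'
from h import *
s=manip.get_image('scene');save(s,'h1.png',(140,190,260,300),5)
E
```

```text
(no output)
```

View pics/h1.png

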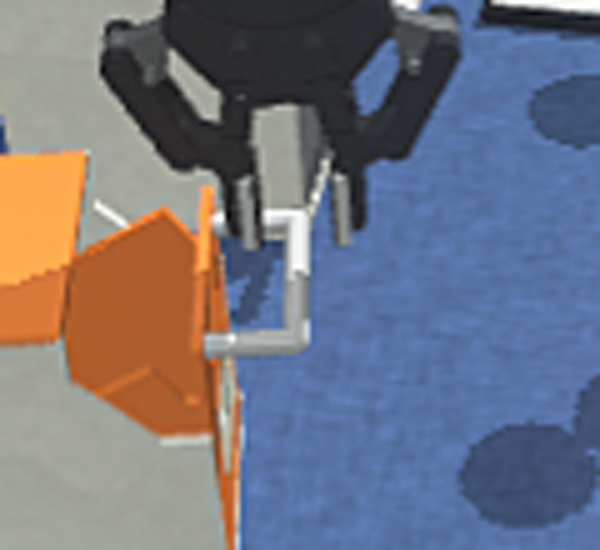

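The fingers at px 250 and 343 straddle the bar at 297, so they are centred. I'll lower and close.

Emit:
step_arm(
  plan=[
    [0.028, [0.001, -0.001, -0.02], [0, 0, 0]],
    [0.028, [0, 0, -0.018], [0, 0, 0]],
    [0.028, [0, 0, 0], [0, 0, 0]],
    [0.0, [0, 0, 0], [0, 0, 0]],
    [0.0, [0, 0, 0], [0, 0, 0]],
    [0.0, [0, 0, 0], [0, 0, 0]],
  ],
  grip_force=20,
)

```text
clock: 4.75
tcp_pos: [0.5502, 0.2429, 0.1317]
orientation: [2.044, 2.385, 0.006]
ft_force: [-4.8, -0.5, 6.5]
opening: 0.0085
finger_force: 20.8
```

Emit:
step_arm(
  plan=[
    [0.0, [-0.0108, -0.0017, -0.0034], [0, 0, 0]],
    [0.0, [-0.0105, -0.0016, -0.0044], [0, 0, 0]],
    [0.0, [-0.01, -0.0015, -0.0052], [0, 0, 0]],
    [0.0, [-0.0096, -0.0015, -0.0061], [0, 0, 0]],
    [0.0, [-0.009, -0.0014, -0.0069], [0, 0, 0]],
    [0.0, [-0.0084, -0.0013, -0.0076], [0, 0, 0]],
    [0.0, [-0.0078, -0.0012, -0.0083], [0, 0, 0]],
    [0.0, [-0.007, -0.001, -0.009], [0, 0, 0]],
    [0.0, [0, 0, 0], [0, 0, 0]],
    [0.0, [0, 0, 0], [0, 0, 0]],
  ],
)

```text
clock: 5.75
tcp_pos: [0.4815, 0.2326, 0.0847]
orientation: [2.041, 2.379, 0.019]
ft_force: [-6.1, -3.7, 22.0]
opening: 0.0079
finger_force: 70.6
```

```bash
python3 - <<'E'
from h import *
s=manip.get_image('scene');t=manip.get_image('top')
save(s,'o1.png',(90,190,250,340),3);save(t,'o1t.png',(90,40,250,200),3)
a=[cv2.imread('pics/o1.png'),cv2.imread('pics/o1t.png')[:450,:320]]
cv2.imwrite('pics/o1c.png',np.hstack(a))
E
```

```text
(no output)
```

View pics/o1c.png

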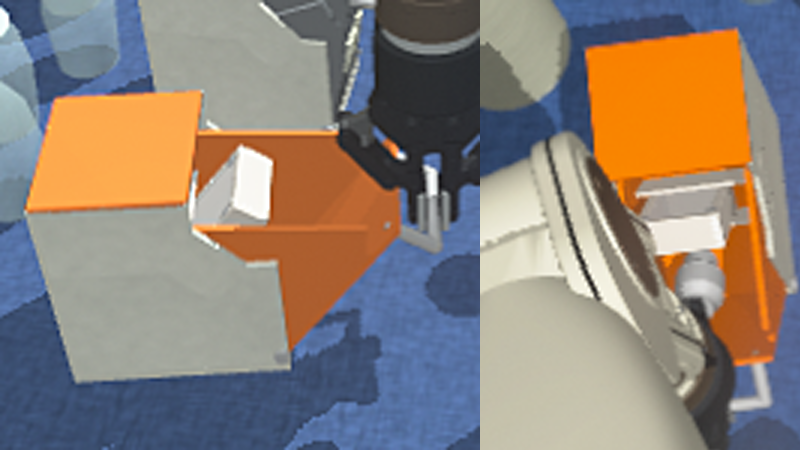

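The bin is tipped, and the block's white rim shows at scene crop (235–270, 150–220). The stopper lies against the front wall. I'll release and rise.

Emit:
step_arm(
  plan=[
    [0.026, [0, 0, 0], [0, 0, 0]],
    [0.026, [0, 0, 0], [0, 0, 0]],
    [0.026, [0, 0, 0], [0, 0, 0]],
    [0.026, [0, 0, 0.03], [0, 0, 0]],
    [0.026, [0, 0, 0.05], [0, 0, 0]],
    [0.026, [0, 0, 0.05], [0, 0, 0]],
    [0.048, [0, 0, 0.05], [0, 0, 0]],
    [0.048, [-0.03, 0.04, 0.02], [0, 0, 0]],
    [0.048, [-0.02, 0.045, 0.01], [0, 0, 0]],
    [0.048, [0, 0, 0], [0, 0, 0]],
    [0.048, [0, 0, 0], [0, 0, 0]],
  ],
)

```text
clock: 6.95
tcp_pos: [0.4289, 0.3141, 0.288]
orientation: [2.041, 2.387, 0.006]
ft_force: [-0.1, 0.1, -1.1]
opening: 0.0483
finger_force: 0.0
```

```bash
python3 - <<'E'
from h import *
s=manip.get_image('scene');t=manip.get_image('top')
for p in(s,t):
    for l in('orange_bin_handle','front_block','stopper'): print(l,[(np.round(d['xy'],1).tolist(),round(d['confidence'],2)) for d in manip.pinpoint(p,l)])
save(s,'o2.png',(140,210,250,320),4);save(t,'o2t.png',(115,60,205,170),4)
cv2.imwrite('pics/o2c.png',np.hstack([cv2.imread('pics/o2.png'),cv2.imread('pics/o2t.png')]))
E
```

```text
orange_bin_handle [([374.3, 265.0], 0.84), ([231.6, 258.6], 0.64)]
front_block [([152.7, 277.0], 0.81)]
stopper [([230.1, 257.3], 0.22)]
orange_bin_handle [([164.9, 173.7], 0.93), ([142.6, 305.1], 0.67), ([161.6, 126.6], 0.25)]
front_block [([160.8, 102.5], 0.76), ([388.0, 143.5], 0.64)]
stopper [([163.6, 128.5], 0.9)]
```

View pics/o2c.png

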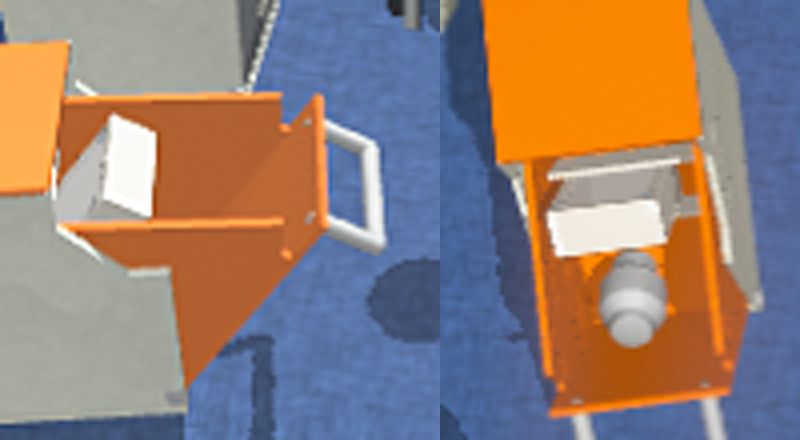

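```bash
python3 - <<'E'
from h import *
s=manip.get_image('scene');t=manip.get_image('top')
T=np.array([(549,212),(660,201),(667,244),(557,256)])/4-[110,0]+[115,60]-.4
S=np.array([(103,208),(117,115),(157,132),(152,216)])/4+[140,210]-.4
q=.5834,.2476,.152;c,n=np.cos(q[2]),np.sin(q[2])
loc=lambda P:(np.array([c*(P[0]-q[0])+n*(P[1]-q[1]),-n*(P[0]-q[0])+c*(P[1]-q[1]),P[2]])*1000).round(1)
W=[tri((s,t),x) for x in zip(S,T)]
for w in W: print(w.round(4),loc(w))
W=np.array(W);m=W.mean(0);print('mid',m,loc(m));print(np.linalg.norm(np.roll(W,-1,0)-W,axis=1))
h=tri((s,t),((231.6,258.6),(164.9,173.7)));h=loc(h);print('handle',h,'ang',np.arctan2(130,-35)*-1+np.arctan2(h[2]-12,h[0]))
for z in(.04,.06,.08):print('stopper',z,loc(atz(t,(163.6,128.5),z)))
for a in(.6,.65,.7):
    print(a,[88*np.cos(a)-94*np.sin(a),88*np.sin(a)+94*np.cos(a)+12])
E
```

```text
[0.6094 0.2883 0.137 ] [ 31.9  36.3 137. ]
[0.6151 0.2276 0.1422] [ 28.3 -24.6 142.2]
[0.5956 0.2254 0.1296] [  8.7 -23.7 129.6]
[0.587  0.2846 0.1295] [  9.2  36.  129.5]
mid [0.60179736 0.25648542 0.13455546] [ 19.5   6.  134.6]
[0.06121212 0.02332848 0.05979603 0.02390294]
handle [-99.3   6.5 104.5] ang 0.5578421858508171
stopper 0.04 [21.6 12.3 40. ]
stopper 0.06 [15.4  8.4 60. ]
stopper 0.08 [ 9.3  4.4 80. ]
0.6 [np.float64(19.55314161291836), np.float64(139.27008546027287)]
0.65 [np.float64(13.167852133129195), np.float64(140.08828076838273)]
0.7 [np.float64(6.749649880692033), np.float64(140.58632208165872)]
```

The fit puts the tilt at only ~0.56–0.60 rad, which is marginal. I'll press the handle down to the stop with closed fingers.

Emit:
step_arm(
  plan=[
    [0.0, [0.024, -0.04, 0], [0, 0, 0]],
    [0.0, [0.024, -0.04, 0], [0, 0, 0]],
    [0.0, [0, 0, -0.04], [0, 0, 0]],
    [0.0, [0, 0, -0.05], [0, 0, 0]],
    [0.0, [0, 0, -0.05], [0, 0, 0]],
    [0.0, [0, 0, -0.015], [0, 0, 0]],
    [0.0, [0, 0, -0.012], [0, 0, 0]],
    [0.0, [0, 0, -0.01], [0, 0, 0]],
    [0.0, [0, 0, -0.006], [0, 0, 0]],
    [0.0, [0, 0, 0], [0, 0, 0]],
  ],
)

```text
clock: 8.45
tcp_pos: [0.4765, 0.2328, 0.1034]
orientation: [-2.045, -2.385, -0.0]
ft_force: [0.1, -0.2, 0.4]
opening: -0.0002
finger_force: 0.0
```

Emit:
step_arm(
  plan=[
    [0.0, [0, 0, -0.004], [0, 0, 0]],
    [0.0, [0, 0, -0.004], [0, 0, 0]],
    [0.0, [0, 0, 0], [0, 0, 0]],
  ],
)

```text
clock: 8.75
tcp_pos: [0.4761, 0.2331, 0.096]
orientation: [-2.044, -2.385, -0.001]
ft_force: [-2.6, 0.1, 2.1]
opening: -0.0001
finger_force: 1.2
```

Emit:
step_arm(
  plan=[
    [0.0, [0, 0, -0.003], [0, 0, 0]],
    [0.0, [0, 0, -0.003], [0, 0, 0]],
    [0.0, [0, 0, 0], [0, 0, 0]],
  ],
)

```text
clock: 9.05
tcp_pos: [0.4769, 0.2333, 0.0934]
orientation: [2.044, 2.385, 0.005]
ft_force: [-10.2, -4.3, 24.3]
opening: -0.0002
finger_force: 12.1
```

Emit:
step_arm(
  plan=[
    [0.0, [0, 0, 0.04], [0, 0, 0]],
    [0.0, [0, 0, 0.05], [0, 0, 0]],
    [0.046, [0, 0, 0.05], [0, 0, 0]],
    [0.046, [-0.024, 0.04, 0.04], [0.0218, -0.1423, 0]],
    [0.046, [-0.024, 0.04, 0.02], [0.0218, -0.1423, 0]],
    [0.046, [0, 0, 0], [0.0218, -0.1423, 0]],
    [0.046, [0, 0, 0], [0.0218, -0.1423, 0]],
    [0.046, [0, 0, 0], [0.0218, -0.1423, 0]],
    [0.046, [0, 0, 0], [0, 0, 0]],
    [0.046, [0, 0, 0], [0, 0, 0]],
  ],
)

```text
clock: 10.05
tcp_pos: [0.4333, 0.3052, 0.2822]
orientation: [1.677, 1.957, 0.736]
ft_force: [-0.3, 0.3, 0.1]
opening: 0.046
finger_force: 0.0
```

```bash
python3 - <<'E'
from h import *
s=manip.get_image('scene');t=manip.get_image('top')
for p in(s,t):
    for l in('orange_bin_handle','front_block','stopper'): print(l,[(np.round(d['xy'],1).tolist(),round(d['confidence'],2)) for d in manip.pinpoint(p,l)])
q=.5834,.2476,.152;c,n=np.cos(q[2]),np.sin(q[2])
def W(P,a=None):
    P=np.array(P,float)/1000
    if a is not None:
        x,z=P[:,0].copy(),P[:,2].copy();P[:,0]=x*np.cos(a)-z*np.sin(a);P[:,2]=x*np.sin(a)+z*np.cos(a)+.012
    return P@np.array([[c,n,0],[-n,c,0],[0,0,1]])+[q[0],q[1],0]
def im(p,cr):
    a=p['pixels'][cr[1]:cr[3],cr[0]:cr[2],::-1];a=cv2.resize(a,None,fx=4,fy=4,interpolation=cv2.INTER_CUBIC)
    for P,col in((W([(50,54,170),(50,-54,170),(0,54,0),(0,-54,0)]),(255,0,0)),(W([(-35,35,130),(-35,-35,130),(0,48,140),(0,-48,140),(75,30,94),(75,-30,94),(101,30,94),(101,-30,94)],.7),(0,255,0)),(W([(-35,35,130),(-35,-35,130),(0,48,140),(0,-48,140),(75,30,94),(75,-30,94),(101,30,94),(101,-30,94)],.6),(255,0,255))):
        for u in proj(p,P): cv2.circle(a,tuple(int(v) for v in((u-cr[:2]+.5)*4)),2,col,-1)
    return a
cv2.imwrite('pics/o3.png',np.hstack([im(s,(140,210,250,330)),im(t,(115,60,205,180))]))
E
```

```text
orange_bin_handle [([371.4, 260.6], 0.91), ([235.5, 264.9], 0.64), ([287.3, 259.9], 0.51)]
front_block [([151.7, 273.3], 0.68)]
stopper [([204.3, 224.5], 0.33), ([185.6, 294.8], 0.22)]
orange_bin_handle [([139.8, 306.1], 0.85), ([168.4, 179.5], 0.58)]
front_block [([161.4, 105.3], 0.78)]
stopper [([161.5, 126.1], 0.51)]
```

View pics/o3.png

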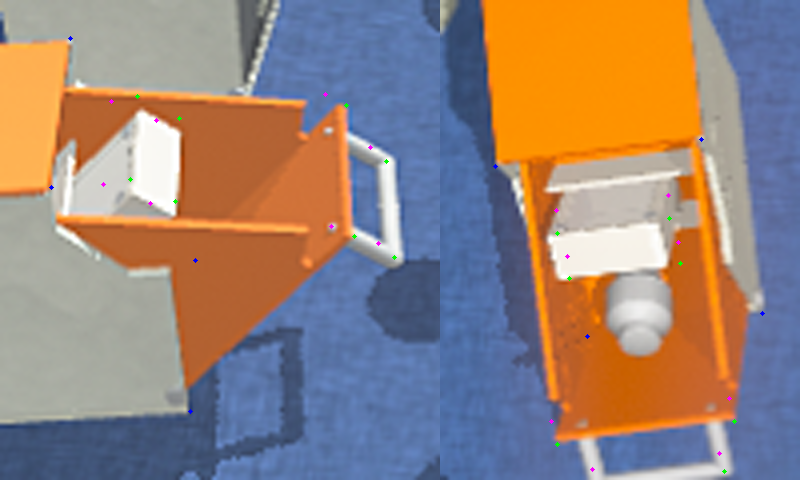

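Green dots (0.70 rad) match, so the bin is at its stop. The block top is where predicted, about 4–5 mm to the left of centre. Moving to the pre-grasp.

Emit:
step_arm(
  plan=[
    [0.046, [0.041, -0.0192, 0], [0, 0, 0]],
    [0.046, [0.041, -0.0192, 0], [0, 0, 0]],
    [0.046, [0.041, -0.0192, 0], [0, 0, 0]],
    [0.046, [0, 0, -0.034], [0, 0, 0]],
    [0.046, [0, 0, -0.034], [0, 0, 0]],
    [0.046, [0, 0, -0.034], [0, 0, 0]],
    [0.046, [0.0159, 0.0024, -0.0191], [0, 0, 0]],
    [0.046, [0.0159, 0.0024, -0.0191], [0, 0, 0]],
    [0.046, [0, 0, 0], [0, 0, 0]],
    [0.046, [0, 0, 0], [0, 0, 0]],
  ],
)

```text
clock: 11.45
tcp_pos: [0.5885, 0.2516, 0.1403]
orientation: [1.678, 1.955, 0.733]
ft_force: [0.2, 0.4, 0.2]
opening: 0.0462
finger_force: 0.0
```

```bash
python3 - <<'E'
from h import *
s=manip.get_image('scene');save(s,'g1.png',(130,190,250,300),5)
E
```

View pics/g1.png

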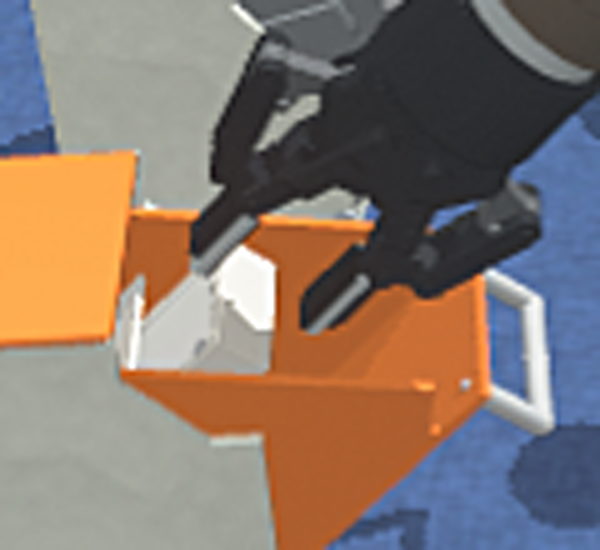

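The fingers straddle the block: their tips at (205,270) and (310,330) sit either side of the block top centre at (250,288). Continuing in and closing.

Emit:
step_arm(
  plan=[
    [0.046, [0.0064, 0.001, -0.0077], [0, 0, 0]],
    [0.046, [0.0064, 0.001, -0.0077], [0, 0, 0]],
    [0.046, [0.0064, 0.001, -0.0077], [0, 0, 0]],
    [0.046, [0.0044, 0.0007, -0.0052], [0, 0, 0]],
    [0.046, [0, 0, 0], [0, 0, 0]],
  ],
)

```text
clock: 12.0
tcp_pos: [0.612, 0.2553, 0.1113]
orientation: [1.678, 1.956, 0.733]
ft_force: [-0.7, -0.5, -0.2]
opening: 0.0463
finger_force: 0.0
```

Emit:
step_arm(
  plan=[
    [0.02, [0, 0, 0], [0, 0, 0]],
    [0.02, [0, 0, 0], [0, 0, 0]],
    [0.02, [0, 0, 0], [0, 0, 0]],
    [0.02, [0, 0, 0], [0, 0, 0]],
  ],
  grip_force=40,
)

```text
clock: 12.4
tcp_pos: [0.6119, 0.2555, 0.1128]
orientation: [1.677, 1.955, 0.735]
ft_force: [-0.1, -0.0, -1.6]
opening: 0.0256
finger_force: 41.3
```

Emit:
step_arm(
  plan=[
    [0.02, [-0.0064, -0.001, 0.0077], [0, 0, 0]],
    [0.02, [-0.0127, -0.002, 0.0153], [0, 0, 0]],
    [0.02, [-0.0127, -0.002, 0.0153], [0, 0, 0]],
    [0.02, [-0.0127, -0.002, 0.0153], [0, 0, 0]],
    [0.02, [-0.0127, -0.002, 0.0153], [0, 0, 0]],
    [0.02, [-0.0127, -0.002, 0.03], [0, 0, 0]],
    [0.02, [0, 0, 0.04], [0, 0, 0]],
    [0.02, [0, 0, 0.05], [-0.0218, 0.1423, 0]],
    [0.02, [0, 0, 0], [-0.0218, 0.1423, 0]],
    [0.02, [0, 0, 0], [-0.0218, 0.1423, 0]],
    [0.02, [0, 0, 0], [-0.0218, 0.1423, 0]],
    [0.02, [0, 0, 0], [-0.0218, 0.1423, 0]],
    [0.02, [0, 0, 0], [0, 0, 0]],
  ],
)

```text
clock: 13.7
tcp_pos: [0.5471, 0.2461, 0.2757]
orientation: [2.023, 2.359, 0.054]
ft_force: [-0.3, 0.4, -2.3]
opening: 0.0253
finger_force: 41.2
```

Emit:
step_arm(
  plan=[
    [0.02, [0, 0, 0.02], [0, 0, 0]],
    [0.02, [-0.0107, -0.0455, 0], [0, 0, 0]],
    [0.02, [-0.0107, -0.0455, 0], [0, 0, 0]],
    [0.02, [-0.0107, -0.0455, 0], [0, 0, 0]],
    [0.02, [-0.0107, -0.0455, 0], [0, 0, 0]],
    [0.02, [-0.0107, -0.0455, 0], [0, 0, 0]],
    [0.02, [-0.0107, -0.0455, 0], [0, 0, 0]],
    [0.02, [-0.0107, -0.0455, 0], [0, 0, 0]],
    [0.02, [-0.0107, -0.0455, 0], [0, 0, 0]],
    [0.02, [-0.0107, -0.0455, 0], [0, 0, 0]],
    [0.02, [-0.0107, -0.0455, 0], [0, 0, 0]],
    [0.02, [-0.0107, -0.0455, 0], [0, 0, 0]],
    [0.02, [-0.0107, -0.0455, 0], [0, 0, 0]],
    [0.02, [0, 0, 0], [0, 0, 0]],
    [0.02, [0, 0, 0], [0, 0, 0]],
  ],
)

```text
clock: 15.2
tcp_pos: [0.4148, -0.3, 0.3005]
orientation: [2.02, 2.353, 0.067]
ft_force: [-0.4, 0.9, -2.2]
opening: 0.0257
finger_force: 41.3
```

```bash
python3 - <<'E'
from h import *
s=manip.get_image('scene');t=manip.get_image('top')
for n,p in(('s',s),('t',t)):
    for l in('front_block','stopper'): print(n,l,[(np.round(d['xy'],1).tolist(),round(d['confidence'],2)) for d in manip.pinpoint(p,l)])
o=manip.observe();Rm=R.from_rotvec(o['orientation']).as_matrix();print(Rm.round(3),o['joints'].round(3))
a=[cv2.resize(p['pixels'][y:y+150,x:x+130,::-1],None,fx=3,fy=3,interpolation=cv2.INTER_CUBIC) for p,x,y in((s,230,60),(t,350,110))]
cv2.imwrite('pics/b1.png',np.hstack(a))
E
```

```text
s front_block [([272.4, 92.1], 0.73)]
s stopper [([236.5, 263.8], 0.25), ([273.9, 89.2], 0.16)]
t front_block [([435.6, 200.2], 0.79)]
t stopper [([165.2, 126.1], 0.67)]
[[-0.156  0.986  0.057]
 [ 0.988  0.156  0.008]
 [-0.001  0.058 -0.998]] [-0.646  0.214  0.148  1.464  0.041  0.769]
```

Emit:
step_arm(
  plan=[
    [0.02, [0.005, 0, -0.03], [-0.0088, 0.0573, 0]],
    [0.02, [0, 0, -0.05], [0, 0, 0]],
    [0.02, [0, 0, -0.05], [0, 0, 0]],
    [0.02, [0, 0, -0.05], [0, 0, 0]],
    [0.02, [0, 0, -0.04], [0, 0, 0]],
    [0.02, [0, 0, -0.015], [0, 0, 0]],
    [0.02, [0, 0, 0], [0, 0, 0]],
    [0.02, [0, 0, 0], [0, 0, 0]],
  ],
)

```text
clock: 16.3
tcp_pos: [0.422, -0.2997, 0.0658]
orientation: [2.042, 2.387, -0.001]
ft_force: [0.4, -0.4, -1.1]
opening: 0.0253
finger_force: 41.3
```

Emit:
step_arm(
  plan=[
    [0.02, [0, 0, -0.005], [0, 0, 0]],
    [0.02, [0, 0, -0.003], [0, 0, 0]],
    [0.02, [0, 0, -0.002], [0, 0, 0]],
    [0.02, [0, 0, 0], [0, 0, 0]],
  ],
)

```text
clock: 16.7
tcp_pos: [0.4212, -0.3, 0.0555]
orientation: [2.044, 2.386, -0.001]
ft_force: [-0.4, 0.4, -1.1]
opening: 0.0253
finger_force: 41.3
```

Emit:
step_arm(
  plan=[
    [0.02, [0, 0, -0.002], [0, 0, 0]],
    [0.02, [0, 0, -0.002], [0, 0, 0]],
    [0.02, [0, 0, -0.001], [0, 0, 0]],
    [0.02, [0, 0, 0], [0, 0, 0]],
  ],
)

```text
clock: 17.1
tcp_pos: [0.422, -0.3004, 0.0544]
orientation: [2.041, 2.383, -0.0]
ft_force: [-5.3, 4.5, 23.5]
opening: 0.0253
finger_force: 45.1
```

Emit:
step_arm(
  plan=[
    [0.05, [0, 0, 0.001], [0, 0, 0]],
    [0.05, [0, 0, 0], [0, 0, 0]],
    [0.05, [0, 0, 0], [0, 0, 0]],
    [0.06, [0, 0, 0.04], [0, 0, 0]],
    [0.084, [0, 0, 0.05], [0, 0, 0]],
    [0.084, [-0.05, 0, 0.04], [0, 0, -0.143]],
    [0.084, [-0.05, 0, 0.02], [0, 0, -0.143]],
    [0.084, [-0.02, 0, 0], [0, 0, -0.143]],
    [0.084, [0, 0, 0], [0, 0, -0.143]],
    [0.084, [0, 0, 0], [0, 0, -0.143]],
    [0.084, [0, 0, 0], [0, 0, -0.143]],
    [0.084, [0, 0, 0], [0, 0, -0.143]],
    [0.084, [0, 0, 0], [0, 0, -0.143]],
    [0.084, [0, 0, 0], [0, 0, -0.143]],
    [0.084, [0, 0, 0], [0, 0, -0.143]],
    [0.084, [0, 0, 0], [0, 0, -0.143]],
    [0.084, [0, 0, 0], [0, 0, 0]],
  ],
)

```text
clock: 18.8
tcp_pos: [0.3156, -0.2999, 0.1906]
orientation: [-3.131, -0.239, 0.001]
ft_force: [0.2, -0.3, 0.3]
opening: 0.0839
finger_force: 0.0
```

```bash
python3 - <<'E'
from h import *
s=manip.get_image('scene');t=manip.get_image('top')
for n,p in(('s',s),('t',t)):
    for d in manip.pinpoint(p,'front_block'): print(n,np.round(d['xy'],1),round(d['confidence'],2),atz(p,d['xy'],0).round(4))
o=manip.observe();Rm=R.from_rotvec(o['orientation']).as_matrix();print(o['tcp_pos'],Rm.round(3),o['joints'].round(3))
# predicted corners overlay
c,n=np.cos(.152),np.sin(.152)
P=np.array([(x,y,z) for z in(0,.09) for x in(-.013,.013) for y in(-.03,.03)])@np.array([[c,n,0],[-n,c,0],[0,0,1]])+[.422,-.3004,0]
def im(p,x,y,sc):
    a=cv2.resize(p['pixels'][y:y+75,x:x+75,::-1],None,fx=sc,fy=sc,interpolation=cv2.INTER_CUBIC)
    for u in proj(p,P): cv2.circle(a,tuple(int(v) for v in((u-[x,y]+.5)*sc)),2,(0,255,0),-1)
    return a
us=proj(s,P).mean(0).astype(int)-37;ut=proj(t,P).mean(0).astype(int)-37
cv2.imwrite('pics/b2.png',np.hstack([im(s,*us,5),im(t,*ut,5)]))
E
```

```text
s [268.7 162. ] 0.84 [ 0.4217 -0.3051  0.    ]
t [396.8 211.6] 0.9 [ 0.4212 -0.2972  0.    ]
[ 0.31571413 -0.29994807  0.19090639] [[ 0.988  0.153 -0.001]
 [ 0.153 -0.988  0.001]
 [-0.    -0.001 -1.   ]] [-0.76   0.138 -0.23   1.203  0.     2.228]
```

View pics/b2.png

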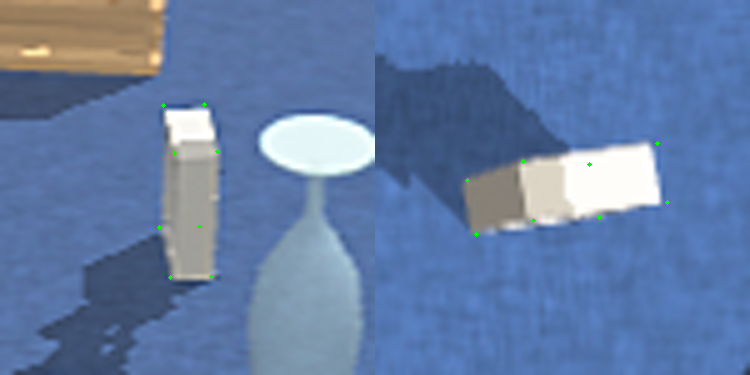

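The block stands at the predicted spot, with the overlay dots within about 1 px. I'll regrip it by its side edges.

Emit:
step_arm(
  plan=[
    [0.084, [0.036, 0.0002, 0], [0, 0, 0]],
    [0.084, [0.036, 0.0002, 0], [0, 0, 0]],
    [0.084, [0.0345, 0.0001, 0], [0, 0, 0]],
    [0.084, [0, 0, -0.04], [0, 0, 0]],
    [0.084, [0, 0, 0], [0, 0, 0]],
    [0.084, [0, 0, -0.03], [0, 0, 0]],
    [0.084, [0, 0, -0.03], [0, 0, 0]],
    [0.084, [0, 0, -0.03], [0, 0, 0]],
    [0.084, [0, 0, -0.015], [0, 0, 0]],
    [0.084, [0, 0, 0], [0, 0, 0]],
    [0.084, [0, 0, 0], [0, 0, 0]],
  ],
)

```text
clock: 20.1
tcp_pos: [0.4223, -0.2999, 0.0471]
orientation: [-3.132, -0.239, 0.0]
ft_force: [-0.4, -0.4, -0.4]
opening: 0.0841
finger_force: 0.0
```

Emit:
step_arm(
  plan=[
    [0.055, [0, 0, 0], [0, 0, 0]],
    [0.055, [0, 0, 0], [0, 0, 0]],
    [0.055, [0, 0, 0], [0, 0, 0]],
    [0.055, [0, 0, 0], [0, 0, 0]],
    [0.055, [0, 0, 0.01], [0, 0, 0]],
    [0.055, [0, 0, 0.04], [0, 0, 0]],
    [0.055, [0, 0, 0.04], [0, 0, 0]],
    [0.055, [0, 0, 0], [0, 0, 0]],
    [0.055, [0, 0, 0], [0, 0, 0]],
  ],
  grip_force=40,
)

```text
clock: 21.0
tcp_pos: [0.4228, -0.2999, 0.1375]
orientation: [3.131, 0.239, 0.003]
ft_force: [0.0, 0.4, -2.8]
opening: 0.0593
finger_force: 44.4
```

```bash
python3 - <<'E'
from h import *
s=manip.get_image('scene');t=manip.get_image('top')
o=manip.observe();print(o['tcp_pos'].round(4),o['orientation'].round(3),o['opening'],o['ft_force'].round(1))
m=manip.cut_out(s,'front_block')
for d in m[:2]:
    ys,xs=np.nonzero(d['mask']);print(d['confidence'],d['xy'],xs.min(),xs.max(),ys.min(),ys.max())
for n,p in(('s',s),('t',t)):
    for d in manip.pinpoint(p,'front_block')+manip.pinpoint(p,'home'): print(n,np.round(d['xy'],1),round(d['confidence'],2),atz(p,d['xy'],o['tcp_pos'][2]-.047).round(4),atz(p,d['xy'],.012).round(4))
E
```

```text
[ 0.4213 -0.2988  0.1351] [-3.13e+00 -2.39e-01  3.00e-03] 0.05978275990648996 [ 0.4 -0.5 -2.2]
0.73 [271.1, 132.6] 266 276 109 143
s [270.8 138.4] 0.69 [ 0.418  -0.3023  0.0881] [ 0.419 -0.439  0.012]
s [219. 159.] 0.75 [ 0.5625 -0.1702  0.0881] [ 0.5804 -0.2915  0.012 ]
t [325.3 194.4] 0.6 [ 0.448  -0.1128  0.0881] [ 0.4576 -0.1235  0.012 ]
t [406.6 207.7] 0.36 [ 0.4224 -0.2921  0.0881] [ 0.4299 -0.3171  0.012 ]
t [268.9 152. ] 0.36 [0.5406 0.0132 0.0881] [0.5576 0.0126 0.012 ]
t [387.1 141.8] 0.65 [ 0.57   -0.2516  0.0881] [ 0.5893 -0.2734  0.012 ]
```

Emit:
step_arm(
  plan=[
    [0.055, [0.046, 0.0016, 0], [0, 0, 0]],
    [0.055, [0.046, 0.0016, 0], [0, 0, 0]],
    [0.055, [0.046, 0.0016, 0], [0, 0, 0]],
    [0.055, [0, 0, -0.03], [0, 0, 0]],
    [0.055, [0, 0, -0.032], [0, 0, 0]],
    [0.055, [0, 0, 0], [0, 0, 0]],
    [0.055, [0, 0, 0], [0, 0, 0]],
  ],
)

```text
clock: 22.05
tcp_pos: [0.5593, -0.2942, 0.0731]
orientation: [-3.13, -0.238, 0.005]
ft_force: [-0.2, 0.9, -2.5]
opening: 0.0598
finger_force: 44.7
```

```bash
python3 - <<'E'
from h import *
s=manip.get_image('scene');t=manip.get_image('top')
o=manip.observe();print(o['tcp_pos'].round(4),o['orientation'].round(4),o['ft_force'].round(1))
a=[cv2.resize(p['pixels'][y:y+75,x:x+75,::-1],None,fx=5,fy=5,interpolation=cv2.INTER_CUBIC) for p,x,y in((s,185,110),(t,360,100))]
cv2.imwrite('pics/f1.png',np.hstack(a))
E
```

```text
[ 0.5604 -0.2949  0.075 ] [-3.132e+00 -2.382e-01 -5.000e-04] [-0.2 -0.5 -1.5]
```

View pics/f1.png

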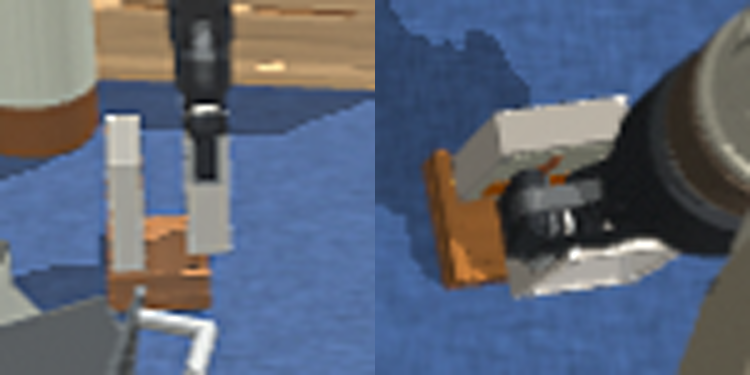

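The block is upright in front of the card block, with a gap of about 25 mm and clear of the stop. I'll close on the card above the lip height, feeling for contact.

Emit:
step_arm(
  plan=[
    [0.055, [0.0099, 0.0015, 0], [0, 0, 0]],
    [0.055, [0.0089, 0.0014, 0], [0, 0, 0]],
    [0.055, [0, 0, 0], [0, 0, 0]],
    [0.055, [0.002, 0.0003, 0], [0, 0, 0]],
    [0.055, [0, 0, 0], [0, 0, 0]],
  ],
)

```text
clock: 22.65
tcp_pos: [0.5812, -0.2913, 0.0741]
orientation: [-3.132, -0.239, 0.001]
ft_force: [-0.8, -0.0, -2.2]
opening: 0.0595
finger_force: 44.7
```

Emit:
step_arm(
  plan=[
    [0.055, [0.0015, 0.0002, 0], [0, 0, 0]],
    [0.055, [0.001, 0.0002, 0], [0, 0, 0]],
    [0.055, [0, 0, 0], [0, 0, 0]],
  ],
)

```text
clock: 22.95
tcp_pos: [0.5835, -0.2911, 0.0741]
orientation: [-3.132, -0.239, 0.001]
ft_force: [-0.1, -1.2, -2.1]
opening: 0.0598
finger_force: 44.7
```

Emit:
step_arm(
  plan=[
    [0.055, [0.001, 0.0002, 0], [0, 0, 0]],
    [0.055, [0.001, 0.0002, 0], [0, 0, 0]],
    [0.055, [0.001, 0.0001, 0], [0, 0, 0]],
    [0.055, [0, 0, 0], [0, 0, 0]],
  ],
)

```text
clock: 23.35
tcp_pos: [0.5864, -0.2906, 0.074]
orientation: [-3.132, -0.239, 0.001]
ft_force: [-0.2, 0.0, -0.9]
opening: 0.0594
finger_force: 44.7
```

Emit:
step_arm(
  plan=[
    [0.055, [0.001, 0.0002, 0], [0, 0, 0]],
    [0.055, [0.001, 0.0001, 0], [0, 0, 0]],
    [0.055, [0, 0, 0], [0, 0, 0]],
  ],
)

```text
clock: 23.65
tcp_pos: [0.5867, -0.2905, 0.0739]
orientation: [-3.132, -0.238, 0.007]
ft_force: [-5.8, -1.3, 1.1]
opening: 0.0595
finger_force: 45.0
```

Contact. I'll back off 1 mm and lower to the channel floor.

Emit:
step_arm(
  plan=[
    [0.055, [-0.002, -0.0003, 0], [0, 0, 0]],
    [0.055, [0, 0, -0.005], [0, 0, 0]],
    [0.055, [0, 0, -0.005], [0, 0, 0]],
    [0.055, [0, 0, -0.002], [0, 0, 0]],
    [0.055, [0, 0, 0], [0, 0, 0]],
  ],
)

```text
clock: 24.15
tcp_pos: [0.5864, -0.2902, 0.0611]
orientation: [-3.131, -0.239, 0.002]
ft_force: [-1.5, 0.6, -3.0]
opening: 0.0594
finger_force: 44.6
```

Emit:
step_arm(
  plan=[
    [0.055, [0, 0, -0.0015], [0, 0, 0]],
    [0.055, [0, 0, -0.0015], [0, 0, 0]],
    [0.055, [0, 0, 0], [0, 0, 0]],
  ],
)

```text
clock: 24.45
tcp_pos: [0.5865, -0.2905, 0.0595]
orientation: [-3.132, -0.239, 0.0]
ft_force: [-3.9, -0.3, 2.1]
opening: 0.0596
finger_force: 44.8
```

Emit:
step_arm(
  plan=[
    [0.055, [0.0015, 0.0002, -0.0005], [0, 0, 0]],
    [0.055, [0, 0, 0], [0, 0, 0]],
    [0.055, [0, 0, 0], [0, 0, 0]],
    [0.055, [0, 0, 0], [0, 0, 0]],
  ],
)

```text
clock: 24.85
tcp_pos: [0.5869, -0.2905, 0.0594]
orientation: [-3.132, -0.238, 0.004]
ft_force: [-6.4, 0.2, 6.2]
opening: 0.0597
finger_force: 45.4
```

Emit:
step_arm(
  plan=[
    [0.055, [-0.0005, 0.003, 0.0003], [0, 0, 0]],
    [0.055, [-0.0005, 0.003, 0], [0, 0, 0]],
    [0.055, [-0.0005, 0.003, 0], [0, 0, 0]],
    [0.055, [-0.0004, 0.002, 0], [0, 0, 0]],
    [0.055, [-0.0002, 0.001, 0], [0, 0, 0]],
    [0.055, [0, 0, 0], [0, 0, 0]],
  ],
)

```text
clock: 25.45
tcp_pos: [0.5853, -0.2809, 0.0596]
orientation: [3.129, 0.236, -0.002]
ft_force: [-4.8, -4.7, 3.2]
opening: 0.0594
finger_force: 44.9
```

Emit:
step_arm(
  plan=[
    [0.055, [-0.0002, 0.0015, 0], [0, 0, 0]],
    [0.055, [-0.0002, 0.0015, 0], [0, 0, 0]],
    [0.055, [-0.0001, 0.001, 0], [0, 0, 0]],
    [0.055, [0, 0, 0], [0, 0, 0]],
  ],
)

```text
clock: 25.85
tcp_pos: [0.5847, -0.2771, 0.0596]
orientation: [3.128, 0.236, -0.003]
ft_force: [-5.6, -6.2, 1.8]
opening: 0.0597
finger_force: 44.9
```

Emit:
step_arm(
  plan=[
    [0.055, [-0.0002, 0.0015, 0], [0, 0, 0]],
    [0.055, [-0.0001, 0.001, 0], [0, 0, 0]],
    [0.055, [-0.0001, 0.001, 0], [0, 0, 0]],
    [0.055, [0, 0, 0], [0, 0, 0]],
  ],
)

```text
clock: 26.25
tcp_pos: [0.5843, -0.274, 0.0596]
orientation: [3.127, 0.235, -0.003]
ft_force: [-4.7, -6.0, 2.4]
opening: 0.0595
finger_force: 45.1
```

Emit:
step_arm(
  plan=[
    [0.055, [-0.0002, 0.001, 0], [0, 0, 0]],
    [0.055, [-0.0001, 0.001, 0], [0, 0, 0]],
    [0.055, [0, 0, 0], [0, 0, 0]],
  ],
)

```text
clock: 26.55
tcp_pos: [0.5842, -0.2738, 0.0598]
orientation: [3.124, 0.234, -0.002]
ft_force: [-5.3, -10.3, 1.4]
opening: 0.0595
finger_force: 45.1
```

Emit:
step_arm(
  plan=[
    [0.055, [-0.0001, 0.001, 0], [0, 0, 0]],
    [0.055, [-0.0001, 0.001, 0], [0, 0, 0]],
    [0.055, [0, 0, 0], [0, 0, 0]],
  ],
)

```text
clock: 26.85
tcp_pos: [0.5842, -0.2736, 0.0599]
orientation: [3.121, 0.232, -0.002]
ft_force: [-4.7, -13.8, -0.2]
opening: 0.0593
finger_force: 45.3
```

Emit:
step_arm(
  plan=[
    [0.055, [0.0004, -0.0025, 0], [0, 0, 0]],
    [0.055, [0, 0, 0], [0, 0, 0]],
    [0.076, [0, 0, 0], [0, 0, 0]],
    [0.076, [0, 0, 0], [0, 0, 0]],
    [0.076, [0, 0, 0], [0, 0, 0]],
    [0.076, [0, 0, 0], [0, 0, 0]],
  ],
)

```text
clock: 27.45
tcp_pos: [0.5856, -0.2689, 0.059]
orientation: [-3.132, -0.24, -0.001]
ft_force: [0.0, -0.3, -0.3]
opening: 0.0756
finger_force: 0.0
```

Emit:
step_arm(
  plan=[
    [0.076, [0, 0, 0.03], [0, 0, 0]],
    [0.076, [0, 0, 0.05], [0, 0, 0]],
    [0.076, [0, 0, 0.05], [0, 0, 0]],
    [0.03, [-0.03, 0, 0.04], [0, 0, 0.143]],
    [0.03, [-0.04, 0, 0.03], [0, 0, 0.143]],
    [0.03, [-0.04, 0, 0.02], [0, 0, 0.143]],
    [0.03, [-0.03, 0, 0.02], [0, 0, 0.143]],
    [0.03, [0, 0, 0], [0, 0, 0]],
  ],
)

```text
clock: 28.25
tcp_pos: [0.4434, -0.2698, 0.3034]
orientation: [2.934, 1.111, 0.005]
ft_force: [1.1, -0.2, -0.5]
opening: 0.03
finger_force: 0.0
```

```bash
python3 - <<'E'
from h import *
s=manip.get_image('scene');t=manip.get_image('top')
o=manip.observe();print(o['tcp_pos'].round(4),o['joints'].round(3),o['clock'])
for n,p in(('s',s),('t',t)):
    for l in('front_block','home','stopper','orange_bin_handle'):
        for d in manip.pinpoint(p,l)[:3]: print(n,l,np.round(d['xy'],1),round(d['confidence'],2),atz(p,d['xy'],.012).round(4))
# fit block top+bottom rect using white pixels in top view at z~.102
m=[d for d in manip.cut_out(t,'front_block')]+[d for d in manip.cut_out(s,'front_block')]
for d in m:
    ys,xs=np.nonzero(d['mask']);print(round(d['confidence'],2),xs.min(),xs.max(),ys.min(),ys.max(),len(xs))
    r=cv2.minAreaRect(np.c_[xs,ys].astype(np.float32));print(r)
g=cv2.cvtColor(t['pixels'],cv2.COLOR_RGB2GRAY);b=((g>190)*255).astype(np.uint8)
n,lab,st,_=cv2.connectedComponentsWithStats(b)
for i in range(1,n):
    x,y,w,h,a=st[i]
    if a>60 and 350<x<440 and 90<y<180:
        ys,xs=np.nonzero(lab==i);r=cv2.minAreaRect(np.c_[xs,ys].astype(np.float32));bx=cv2.boxPoints(r)
        print('white',a,[atz(t,k,.102)[:2].round(3).tolist() for k in bx])
E
```

```text
[ 0.4453 -0.2695  0.2999] [-0.544  0.263  0.211  1.517  0.     1.875] 28.35
s home [217.8 160.7] 0.85 [ 0.5829 -0.2811  0.012 ]
s stopper [287.4 261. ] 0.22 [0.3637 0.146  0.012 ]
s orange_bin_handle [372.1 261.6] 0.8 [0.1626 0.1346 0.012 ]
t front_block [385.4 143.9] 0.95 [ 0.584  -0.2692  0.012 ]
t home [390.9 142.8] 0.7 [ 0.5871 -0.2826  0.012 ]
t stopper [165.2 128.5] 0.88 [0.6106 0.266  0.012 ]
t orange_bin_handle [140.4 307.6] 0.86 [0.1855 0.3013 0.012 ]
t orange_bin_handle [168.3 177.4] 0.69 [0.4904 0.252  0.012 ]
0.69 377 413 128 150 622
((394.7685852050781, 138.76419067382812), (18.899410247802734, 37.138004302978516), 82.40535736083984)
0.83 212 223 133 163 299
((217.1393585205078, 148.03280639648438), (30.691614151000977, 10.049468040466309), 84.80557250976562)
white 522 [[0.611, -0.241], [0.621, -0.301], [0.576, -0.306], [0.566, -0.246]]
```

Block check: the combined white top measures 60.8 × 45.7 mm against 60 × 46 expected, so the blocks are in contact and flush. Now to shut the bin.

Emit:
step_arm(
  plan=[
    [0.024, [0.001, 0.0454, 0], [0, 0, 0.1427]],
    [0.024, [0.001, 0.0454, 0], [0, 0, 0.1427]],
    [0.024, [0.001, 0.0454, 0], [0, 0, 0.1427]],
    [0.024, [0.001, 0.0454, 0], [0, 0, 0.1427]],
    [0.024, [0.001, 0.0454, 0], [0, 0, 0.1427]],
    [0.024, [0.001, 0.0454, 0], [0, 0, 0.1427]],
    [0.024, [0.001, 0.0454, 0], [0, 0, 0.1427]],
    [0.024, [0.001, 0.0454, 0], [0, 0, 0]],
    [0.024, [0.001, 0.0454, 0], [0, 0, 0]],
    [0.024, [0.001, 0.0454, 0], [0, 0, 0]],
    [0.024, [0.002, 0.0454, 0], [0, 0, 0]],
    [0.024, [0, 0, 0], [0.0182, -0.1186, 0]],
    [0.024, [0, 0, 0], [0.0182, -0.1186, 0]],
    [0.024, [0, 0, 0], [0.0182, -0.1186, 0]],
    [0.024, [0, 0, 0], [0, 0, 0]],
    [0.024, [0, 0, 0], [0, 0, 0]],
  ],
)

```text
clock: 30.45
tcp_pos: [0.4565, 0.2302, 0.2996]
orientation: [1.876, 2.187, 0.396]
ft_force: [0.5, -0.3, 1.2]
opening: 0.024
finger_force: 0.0
```

```bash
python3 - <<'E'
from h import *
o=manip.observe();Rm=R.from_rotvec(o['orientation']).as_matrix();print(o['tcp_pos'].round(4),Rm.round(3).tolist())
s=manip.get_image('scene');t=manip.get_image('top');q=.5834,.2476,.152;c,n=np.cos(q[2]),np.sin(q[2])
loc=lambda P:(np.array([c*(P[0]-q[0])+n*(P[1]-q[1]),-n*(P[0]-q[0])+c*(P[1]-q[1]),P[2]])*1000).round(1)
for p in(s,t):
    for d in manip.pinpoint(p,'orange_bin_handle')[:3]: print(np.round(d['xy'],1),round(d['confidence'],2),loc(atz(p,d['xy'],.089)))
    print('pred',proj(p,[[.4739,.2329,.0889]]))
E
```

```text
[0.4565 0.2302 0.2996] [[-0.152, 0.926, 0.347], [0.988, 0.142, 0.053], [0.0, 0.351, -0.937]]
[376.  261.6] 0.8 [-403.8   25.3   89. ]
[234.  263.5] 0.62 [-103.6    5.6   89. ]
[216.9 159. ] 0.21 [ -78.  -408.8   89. ]
pred [[237.16256184 262.12993253]]
[142.2 306.4] 0.96 [-375.8   86.8   89. ]
[166.8 177. ] 0.59 [-104.5    6.3   89. ]
pred [[168.98106131 179.38272948]]
```

```bash
python3 - <<'E'
from h import *
s=manip.get_image('scene');t=manip.get_image('top')
q=.5834,.2476,.152;c,n=np.cos(q[2]),np.sin(q[2])
def bar(a,y):
    x,z=-.035*np.cos(a)-.13*np.sin(a),-.035*np.sin(a)+.13*np.cos(a)+.012
    return [q[0]+c*x-n*y,q[1]+n*x+c*y,z]
A=np.arange(.5,.86,.02)
for nme,p in(('s',s),('t',t)):
    S=cv2.cvtColor(p['pixels'],cv2.COLOR_RGB2HSV)[:,:,1].astype(np.float32)
    tot=0
    for y in(-.02,-.01,0,.01,.02):
        u=proj(p,[bar(a,y) for a in A]).astype(np.float32)
        tot=tot+cv2.remap(S,u[:,0].copy(),u[:,1].copy(),cv2.INTER_LINEAR)[:,0]
    print(nme,dict(zip(A.round(2).tolist(),(tot/5).astype(int).tolist())))
E
```

```text
s {0.5: 114, 0.52: 103, 0.54: 102, 0.56: 101, 0.58: 112, 0.6: 107, 0.62: 70, 0.64: 18, 0.66: 4, 0.68: 2, 0.7: 2, 0.72: 4, 0.74: 13, 0.76: 50, 0.78: 101, 0.8: 129, 0.82: 125, 0.84: 121}
t {0.5: 121, 0.52: 122, 0.54: 121, 0.56: 121, 0.58: 121, 0.6: 121, 0.62: 100, 0.64: 38, 0.66: 3, 0.68: 1, 0.7: 1, 0.72: 12, 0.74: 65, 0.76: 111, 0.78: 117, 0.8: 115, 0.82: 114, 0.84: 113}
```

The bar centre is at about 0.69 rad in both views, as modelled. Descending to grip it.

Emit:
step_arm(
  plan=[
    [0.024, [0.001, 0, -0.05], [0, 0, 0]],
    [0.024, [0, 0, -0.05], [0, 0, 0]],
    [0.024, [0, 0, -0.045], [0, 0, 0]],
    [0.024, [0, 0, -0.02], [0, 0, 0]],
    [0.024, [0.007, 0.0011, -0.0187], [0, 0, 0]],
    [0.024, [0.007, 0.0011, -0.0187], [0, 0, 0]],
    [0.024, [0.0035, 0.0005, -0.009], [0, 0, 0]],
    [0.024, [0.0035, 0.0005, -0.009], [0, 0, 0]],
    [0.024, [0, 0, 0], [0, 0, 0]],
  ],
)

```text
clock: 31.65
tcp_pos: [0.4791, 0.233, 0.0776]
orientation: [1.877, 2.186, 0.394]
ft_force: [0.2, -0.2, 0.5]
opening: 0.0239
finger_force: 0.0
```

Emit:
step_arm(
  plan=[
    [0.0, [0, 0, 0], [0, 0, 0]],
    [0.0, [0, 0, 0], [0, 0, 0]],
    [0.0, [0, 0, 0], [0, 0, 0]],
  ],
  grip_force=25,
)

```text
clock: 31.95
tcp_pos: [0.4792, 0.2333, 0.0791]
orientation: [1.876, 2.186, 0.398]
ft_force: [1.3, 0.6, -1.8]
opening: 0.0091
finger_force: 24.5
```

Emit:
step_arm(
  plan=[
    [0.0, [0.007, 0.001, 0.009], [0, 0, 0]],
    [0.0, [0.0078, 0.0012, 0.0083], [0, 0, 0]],
    [0.0, [0.0084, 0.0013, 0.0076], [0, 0, 0]],
    [0.0, [0.009, 0.0014, 0.0069], [0, 0, 0]],
    [0.0, [0.0096, 0.0015, 0.0061], [0, 0, 0]],
    [0.0, [0.01, 0.0015, 0.0052], [0, 0, 0]],
    [0.0, [0.0105, 0.0016, 0.0044], [0, 0, 0]],
    [0.0, [0.0108, 0.0017, 0.0034], [0, 0, 0]],
    [0.0, [0, 0, 0], [0, 0, 0]],
  ],
)

```text
clock: 32.85
tcp_pos: [0.554, 0.2447, 0.1314]
orientation: [1.876, 2.184, 0.4]
ft_force: [-1.2, -0.1, 2.5]
opening: 0.0089
finger_force: 26.4
```

Emit:
step_arm(
  plan=[
    [0.0, [0.002, 0.0003, 0.0005], [0, 0, 0]],
    [0.0, [0.002, 0.0003, 0.0005], [0, 0, 0]],
    [0.0, [0, 0, 0], [0, 0, 0]],
  ],
)

```text
clock: 33.15
tcp_pos: [0.5541, 0.2447, 0.1314]
orientation: [1.877, 2.189, 0.394]
ft_force: [-12.9, -2.6, 9.9]
opening: 0.0089
finger_force: 27.5
```

The bin is shut against its stop. Releasing and backing away.

Emit:
step_arm(
  plan=[
    [0.0, [-0.0035, -0.0005, -0.0008], [0, 0, 0]],
    [0.022, [0, 0, 0], [0, 0, 0]],
    [0.022, [0, 0, 0], [0, 0, 0]],
    [0.022, [0, 0, 0], [0, 0, 0]],
    [0.022, [-0.0035, -0.0005, 0.0094], [0, 0, 0]],
    [0.022, [-0.007, -0.001, 0.0187], [0, 0, 0]],
    [0.022, [-0.0105, -0.0016, 0.028], [0, 0, 0]],
    [0.022, [-0.014, -0.002, 0.037], [0, 0, 0]],
    [0.022, [-0.014, 0.01, 0.037], [0, 0, 0]],
    [0.022, [-0.03, 0.03, 0.01], [0, 0, 0]],
    [0.022, [-0.03, 0.03, 0], [0, 0, 0]],
    [0.022, [0, 0, 0], [0, 0, 0]],
  ],
)

```text
clock: 34.35
tcp_pos: [0.4408, 0.3127, 0.2713]
orientation: [1.871, 2.193, 0.401]
ft_force: [-0.1, -0.1, 0.7]
opening: 0.0218
finger_force: 0.0
```

```bash
python3 - <<'E'
from h import *
s=manip.get_image('scene');t=manip.get_image('top')
print(manip.observe()['tcp_pos'],manip.observe()['clock'])
q=.5834,.2476,.152;c,n=np.cos(q[2]),np.sin(q[2])
def bar(a,y):
    x,z=-.035*np.cos(a)-.13*np.sin(a),-.035*np.sin(a)+.13*np.cos(a)+.012
    return [q[0]+c*x-n*y,q[1]+n*x+c*y,z]
A=np.arange(-.1,.25,.02)
for nme,p in(('s',s),('t',t)):
    S=cv2.cvtColor(p['pixels'],cv2.COLOR_RGB2HSV)[:,:,1].astype(np.float32)
    tot=0
    for y in(-.02,-.01,0,.01,.02):
        u=proj(p,[bar(a,y) for a in A]).astype(np.float32)
        tot=tot+cv2.remap(S,u[:,0].copy(),u[:,1].copy(),cv2.INTER_LINEAR)[:,0]
    print(nme,dict(zip(A.round(2).tolist(),(tot/5).astype(int).tolist())))
for l in('stopper','front_block','glass_left','corkscrew','grey_bin_handle'):print(l,[(np.round(d['xy'],1).tolist(),round(d['confidence'],2)) for d in manip.pinpoint(t,l)])
b=((cv2.cvtColor(t['pixels'],cv2.COLOR_RGB2GRAY)>190)*255).astype(np.uint8)
k,lab,st,_=cv2.connectedComponentsWithStats(b)
for i in range(1,k):
    x,y,w,h,a=st[i]
    if a>60 and 350<x<440 and 90<y<180:
        ys,xs=np.nonzero(lab==i);r=cv2.minAreaRect(np.c_[xs,ys].astype(np.float32));print([atz(t,k,.102)[:2].round(3).tolist() for k in cv2.boxPoints(r)])
E
```

```text
[0.4428649  0.310217   0.27037812] 34.45
s {-0.1: 101, -0.08: 108, -0.06: 111, -0.04: 43, -0.02: 2, 0.0: 2, 0.02: 8, 0.04: 107, 0.06: 122, 0.08: 116, 0.1: 116, 0.12: 117, 0.14: 117, 0.16: 118, 0.18: 117, 0.2: 118, 0.22: 118, 0.24: 118}
t {-0.1: 92, -0.08: 122, -0.06: 188, -0.04: 55, -0.02: 1, 0.0: 0, 0.02: 19, 0.04: 117, 0.06: 126, 0.08: 126, 0.1: 127, 0.12: 127, 0.14: 127, 0.16: 128, 0.18: 128, 0.2: 128, 0.22: 128, 0.24: 128}
stopper [([166.7, 126.6], 0.49)]
front_block [([388.6, 141.3], 0.8)]
glass_left [([220.7, 233.3], 0.76)]
corkscrew [([324.4, 192.7], 0.79)]
grey_bin_handle [([271.4, 153.2], 0.77)]
[[0.611, -0.241], [0.621, -0.301], [0.576, -0.306], [0.566, -0.246]]
```

```bash
python3 -c "
from workcell import manip
print(manip.close_job())"
```

```text
the job is handed in; nothing more can be done
None
```

I handed the job in at about 34 s; no verdict came back. My last pictures show the block flush against the card and stop, the orange bin shut with the stopper still in it, and no sign that the left glass, corkscrew or grey bin moved (I did not re-check the right glass).

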